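# Find the hidden release notch of the plaster trap's lid and unlock it

## Task

Unlock the press-and-turn lid of the plaster trap on the bench so that it can be emptied: run a fingertip along the rim of the lid, on the side away from you, to find the release notch, press the spring catch inside the notch down, and keep it down while you push the lid round anticlockwise (seen from above) as far as it goes. Then take your hand away so that the catch springs up and locks the lid in its open position. Use only the outside of the fingers, grasp and lift nothing, and leave the things lying round the trap where they are.

Things in the scene. Friction and masses are not known exactly. Their poses are not given: they have to be found in the camera images.
- trap: The plaster trap: low round aluminium bowl bolted down (foot 168 mm across, 8 mm thick), with a brass hose barb on its left and its right, reaching 96 mm from its axis at 26 mm height, and a round black lid 168 mm across, ribbed round the side. Origin: centre of its underside, on the bench; z up. Its yaw tells nothing about where the lid's notch is.
- rim_center (a point): Centre of the lid, on its vertical turning axis, level with the rim's flat top, 74 mm above the bench. The rim is rigid and flat, 34 mm wide, from 50 to 84 mm off the axis (middle at 67 mm); inside it the lid is 9 mm lower, then rises to a low dome, 2 mm above the rim's top. The rim has one gap, the notch (see catch). This point's axes tell nothing of the notch.
- catch (a joint): Travel (m) of the black catch plate: 0 at rest, grows downwards to 0.008; spring 2.7 N at rest, 6.3 N fully down. Beyond 0.0045 the lid can turn. The plate is the floor, 10 mm below the rim's top, of the one notch cut right across the rim (parallel walls 50 mm apart, open at top and outside). Notch's direction from the axis: within 1.4 rad of world +x, not given, to be felt or seen.
- lid (a joint): Angle of the lid (rad), growing anticlockwise from above: 0 shut and locked (start), 0.55 at the open stop. Push the notch's wall with a fingertip while the catch is down; friction 0.12 N m; it stays where it is left. The notch and catch turn with it. Catch up: locked at 0, or, beyond 0.48, open. In between, a strike keeps the catch from rising.
- tape_roll: a roll of cream tape, 96 mm across, 48 mm tall, lying flat, loose on the bench beside the trap; to be left alone. Origin at the centre of its underside
- star_knob: a yellow six-lobed clamping knob, 36x32x28 mm, loose on the bench beside the trap; to be left alone. Origin at the centre of its underside
- wood_block: a pine packing block, 44x100x19 mm, lying flat, loose on the bench beside the trap; to be left alone. Origin at the centre of its underside

How it is judged (in metres and radians):
On the way, in this order (a step that is already met when the one before it is completed fails the run):
1. the catch in the notch is pressed down while the lid is still shut (value of joint catch above 0.0043 m and value of joint lid below 0.2 rad), for 0.05 s.
2. the lid is pushed round to its open position (value of joint lid above 0.48 rad), for 0.1 s.
At the end, for the whole second after the job is handed in: The lid stands in its open position (turned by at least 0.465 of 0.55 rad), at rest, and the catch has sprung up (within 2 mm of its rest height), locking it there (value of joint lid above 0.465 rad and value of joint catch below 0.002 m and velocity of joint lid below 0.05 rad/s); the robot touches nothing.
It fails at once if the tape_roll is lifted, or moved by more than 20 mm (distance of tape_roll from where it was at the start of the episode above 0.02 m).
It fails at once if the star_knob is lifted, or moved by more than 20 mm (distance of star_knob from where it was at the start of the episode above 0.02 m).
It fails at once if the wood_block is lifted, or moved by more than 20 mm (distance of wood_block from where it was at the start of the episode above 0.02 m).
It also fails if it takes over 51 s, if anything falls off the work surface, if the arm or the gripper's body presses on something with over 40 N, if the wrist force passes 120 N, or if a joint passes its speed limit or range.

## Robot

A 6-joint arm with a two-finger parallel gripper is mounted at the origin on a cart in front of the work surface, level with it; the furniture and walls round the work are solid. World frame = base frame: x ahead of the robot, y to its left, z up, the work surface at z = 0. Lengths are in mm, angles in degrees, forces in N, time in s.
With the tool pointing down it reaches from about 325 to 900 mm from the base axis. Payload 3.5 kg.
Tool frame: the origin (TCP) lies at the very end of the fingers, on their centre line; the grasp point (between the pads) lies 19 mm behind it (env.tcp_to_grasp is the distance from the TCP to the grasp point, in mm); z points along the fingers, x is the direction in which the jaws open and shut, and the axes are right-handed (so a half turn about z gives the same grasp; the last joint's range is limited). The gripper opens to 85 mm and grips with 20 to 120 N. Pads are 22 mm wide; open, the fingers measure 114 mm over their backs; the gripper's body (76 mm by 85 mm) begins 54 mm behind the grasp point. The pads swing forward as they close: fully open they stand 13 mm farther back than shut.
Start: joints at [-71.012, 15.837, -1.513, 72.651, 0, 84.076], TCP at [263.256, -566.849, 231.313] pointing down, gripper open.
Joint ranges: [-178.77, 178.77], [-48.84, 107.48], [-61.69, 71.31], [-111.58, 123.2], [-90, 87.43], [-180, 180]. Speed limits (degrees/s): [147.25, 147.25, 180, 180, 180, 180].

## Interface

Orientations are given as a 3x3 rotation matrix whose columns are the frame's x, y, z axes.
In Python, from bench import env, cams gives the robot as it stands.
- The arm moves only by the tool apply_moves, never from a script. Its argument "commands" is one flat list of numbers, 7 for each row, row after row: the finger opening in m, from 0 to 0.0854, then the shift along the tool's x, y, z in m, then the turn, a rotation vector about the tool's x, y, z in degrees. In form: [claw, dx, dy, dz, wx, wy, wz, claw, dx, dy, dz, wx, wy, wz, ...]. A call has 1 to 8 rows; each row shifts and turns the commanded pose from where the row before left it, along the tool's axes as they then stand; what a row does not reach is not made up. A row lasts 1/10 s, in which the tool goes at most 50 mm and 8.59 degrees, less where a joint would pass 70% of its speed; a pose out of reach is approached as far as the arm can. A call is refused whole if a number of a shift passes 0.05 or a number of a turn 8.59, either way. A call with a gripper value outside its range is refused whole. The fingers move at their own pace and stop on an object; "force" is the grip in N (left out, the last holds). Time passes only in rows, so rows that do not move let the fingers close. It gives the time, the measured TCP pose, the force and the opening at its end, in the units of the state.
- env.read_state(): the state, without advancing time (a new reading comes with each control period).
- cams.camera(name): name is "scene" or "side" or "wrist"; returns the picture (480x640x3 uint8, blue, green, red); there is no depth.
- cams.camera_model(name): a dict with "fx", "fy", "cx", "cy" (pixels), "origin" and "orientation" of the camera in the world. Camera axes: x right, y down, z forward; pixel columns grow to the right and rows downward; lengths in mm; the calibration is good to about 2 mm. A picture is of the moment at which its call begins: read the wrist's pose just before it. camera_model takes no time and is no camera call; for the wrist camera it gives the pose at the moment of the call.
- env.close_job(): hands the job in, once; it reports no verdict.
The state is a dict: "t": time; "joint_positions": joint angles; "qd": joint speeds; "joint_efforts": joint torques, N m; "tool_pos": TCP position; "orientation": TCP orientation; "contact_force": force on the tool from outside, world axes, zero at the start; "ft_torque": the same for the moment, N m; "finger_gap": finger opening in mm.
Only numpy, scipy, OpenCV 4.12 (cv2) and the standard library are available. Lean on these libraries where they do the work, as an engineer would, in place of code of your own. Each camera call takes 0.05 s, during which the arm holds its last target.

## Working session

There is one attempt and no reset: what is moved stays moved. The work goes in short steps, Python scripts to look and compute and a tool call to move; the robot and the scene stay as the last step left them, time stands still between calls to the robot, and variables do not carry over. Pictures are saved under pics/ and viewed, and the job is handed in when it is done.

Besides the shell and the picture viewer there is one more tool, called after "Emit:" as a command line: name --argument value ..., lists and objects as JSON in quotes. apply_moves: Moves the arm, as the interface text tells. Its arguments: {"type":"object","properties":{"commands":{"type":"array","items":{"type":"number"}},"force":{"type":"number"}},"required":["commands"]}

```bash
mkdir -p pics; ls; python3 - <<'E'
from bench import env, cams
import cv2
for n in ("scene","side","wrist"):
    m=cams.camera_model(n); print(n,m)
    cv2.imwrite(f"pics/{n}0.png",cams.camera(n))
print(env.read_state())
E
```

```text
pics
scene {'fx': 533.9398960498431, 'fy': 533.9398960498431, 'cx': 317.8206431289909, 'cy': 248.75262859807572, 'origin': array([180.14451473, 656.81451259, 729.50995049]), 'orientation': array([[-0.91962653, -0.24920782,  0.30361572],
       [-0.39247263,  0.61423513, -0.6846024 ],
       [-0.01588317, -0.74873939, -0.66267417]])}
side {'fx': 571.1889861272725, 'fy': 571.1889861272725, 'cx': 314.9591111968182, 'cy': 238.99472983105318, 'origin': array([  456.78718989, -1114.01828939,   481.34542527]), 'orientation': array([[ 0.99930892, -0.0109059 ,  0.03553509],
       [-0.03705509, -0.36771232,  0.92920104],
       [ 0.00293292, -0.92987564, -0.36786232]])}
wrist {'fx': 353.9407844087688, 'fy': 353.9407844087688, 'cx': 313.06181751581994, 'cy': 242.51876543154793, 'origin': array([ 335.03173124, -532.80588585,  372.8723228 ]), 'orientation': array([[ 0.42044331, -0.86307099, -0.27988548],
       [-0.90731701, -0.40055297, -0.12780127],
       [-0.00180739,  0.30767805, -0.95148881]])}
{'t': 0.15, 'joint_positions': array([-7.10127141e+01,  1.58721086e+01, -1.57976175e+00,  7.26530395e+01,
       -1.28555985e-03,  8.40757220e+01]), 'qd': array([ 0.03891823, -0.12118238,  0.17515082,  0.06011119,  0.02346845,
       -0.05896686]), 'joint_efforts': array([ 7.82212192e-04, -4.46056688e+01,  2.95639390e+01,  1.04732063e-02,
       -1.23734258e-04, -3.57056102e-06]), 'tool_pos': array([ 263.04202953, -566.25768422,  230.37501284]), 'orientation': array([[ 4.21218327e-01, -9.06959062e-01, -6.16954270e-04],
       [-9.06957439e-01, -4.21218746e-01,  1.72409608e-03],
       [-1.82355727e-03, -1.66669604e-04, -9.99998323e-01]]), 'contact_force': array([-1.25521054, -0.07716254, -0.40735267]), 'ft_torque': array([ 0.02233992, -0.04926299,  0.0076105 ]), 'finger_gap': 85.01411198011256}
```

View pics/scene0.png

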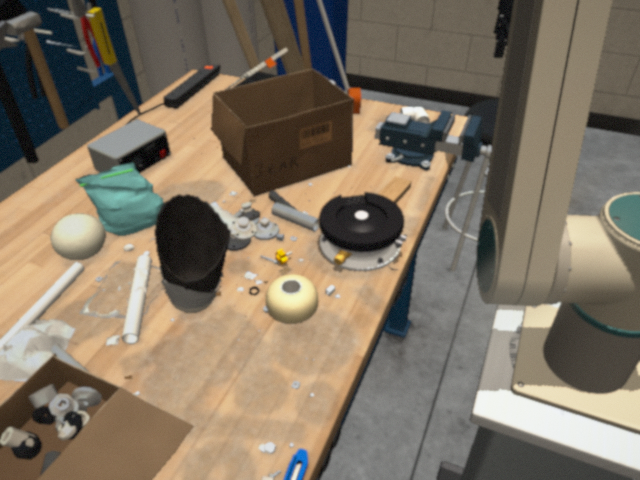

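View pics/side0.png

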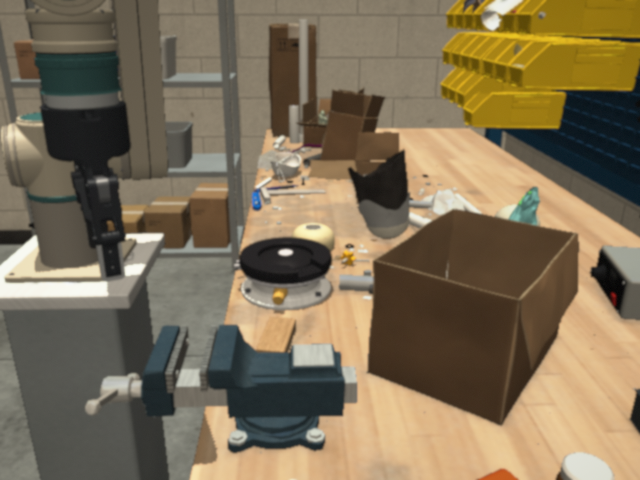

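View pics/wrist0.png

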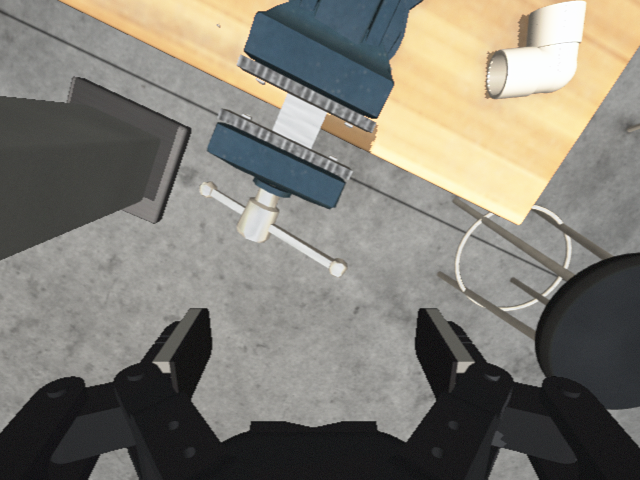

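Trap: scene (362,222), side (286,262), with a white dot at the lid's centre. I'll enlarge both and triangulate.

```bash
cat > h.py <<'E'
import numpy as np,cv2
from bench import env,cams
def ray(m,u,v):
    d=np.array([(u-m['cx'])/m['fx'],(v-m['cy'])/m['fy'],1.]);return np.array(m['origin']),np.array(m['orientation'])@d
def onz(m,u,v,z):
    o,d=ray(m,u,v);return o+d*(z-o[2])/d[2]
def proj(m,P):
    c=np.array(m['orientation']).T@(np.array(P)-m['origin']);return m['fx']*c[0]/c[2]+m['cx'],m['fy']*c[1]/c[2]+m['cy']
E
python3 - <<'E'
from h import *
def dot(n,box):
    im=cv2.imread(f"pics/{n}0.png");x0,y0,x1,y1=box
    g=im[y0:y1,x0:x1].min(2)>130
    ys,xs=np.nonzero(g);return xs.mean()+x0,ys.mean()+y0
for n,b in(("scene",(345,205,380,225)),("side",(272,245,300,260))):
    u,v=dot(n,b);m=cams.camera_model(n);print(n,u,v,onz(m,u,v,76))
a=cv2.imread("pics/scene0.png")[170:290,290:430];b=cv2.imread("pics/side0.png")[220:350,220:380]
a=cv2.resize(a,(400*1,343),interpolation=3);b=cv2.resize(b,(400,325),interpolation=3)
b=cv2.copyMakeBorder(b,0,18,0,0,0)
o=np.hstack([a,b]);o=np.clip(o.astype(float)*1.0,0,255)
o=(255*(o/255)**0.5).astype(np.uint8)
cv2.imwrite("pics/z0.png",o)
E
```

```text
scene 361.0 214.7319587628866 [ 440.08935417 -144.33943145   76.        ]
side 285.2125 251.925 [ 439.33191174 -152.59693368   76.        ]
```

View pics/z0.png

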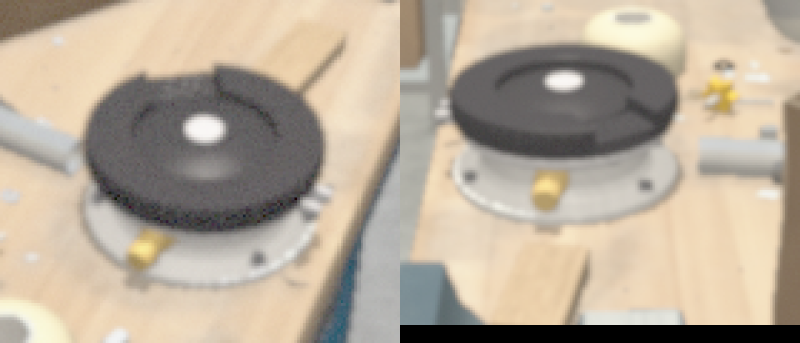

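The notch is visible: upper-left in the scene view, lower-right in the side view. That puts it roughly at +x/−y of the lid. I'm closing the fingers and moving over for a wrist view.

Emit:
apply_moves --commands '[0,-0.01,-0.01,-0.02,0,0,0,0,-0.025,-0.025,-0.02,0,0,0,0,-0.03,-0.03,0,0,0,0,0,-0.03,-0.03,0,0,0,0,0,-0.03,-0.03,0,0,0,0,0,-0.03,-0.03,0,0,0,0,0,-0.03,-0.03,0,0,0,0,0,-0.03,-0.03,0,0,0,0]'

```text
t: 0.95
tool_pos: [367.8, -279.5, 271.1]
orientation: [[0.421, -0.907, -0.0], [-0.907, -0.421, 0.0], [-0.0, -0.0, -1.0]]
contact_force: [0.5, 0.4, 0.1]
finger_gap: 0.1
```

Emit:
apply_moves --commands '[0,-0.03,-0.03,0,0,0,0,0,-0.03,-0.03,0,0,0,0,0,-0.02,-0.02,0,0,0,0,0,-0.009,-0.008,0,0,0,0,0,0,0,0,0,0,0,0,0,0,0,0,0,0]'

```text
t: 1.55
tool_pos: [409.9, -164.1, 271.2]
orientation: [[0.421, -0.907, -0.0], [-0.907, -0.421, -0.001], [0.0, 0.001, -1.0]]
contact_force: [-0.5, -0.6, -0.1]
finger_gap: -0.0
```

```bash
python3 - <<'E'
from h import *
import pickle
s=env.read_state();m=cams.camera_model("wrist");im=cams.camera("wrist")
pickle.dump(m,open("w1.pkl","wb"));cv2.imwrite("pics/w1.png",im)
print(s['t'],s['tool_pos'],s['orientation'].round(3).tolist(),s['contact_force'],s['finger_gap'])
E
```

```text
1.55 [ 409.90904725 -164.1281054   271.2092629 ] [[0.421, -0.907, -0.0], [-0.907, -0.421, -0.001], [0.0, 0.001, -1.0]] [-0.52166898 -0.59091568 -0.13844512] -0.023207266597337343
```

View pics/w1.png

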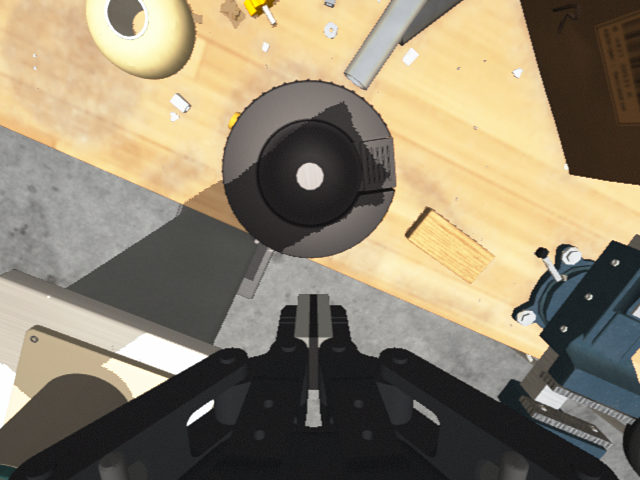

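The wrist view shows the notch on the lid's right: its walls are near (375,139) and (375,190), with the centre dot at (310,176). Zooming in for the corners.

```bash
python3 - <<'E'
from h import *
import pickle
m=pickle.load(open("w1.pkl","rb"));im=cv2.imread("pics/w1.png")
c=im[70:265,215:405]
z=cv2.resize(c,None,fx=3,fy=3,interpolation=2);z=(255*(z/255.)**.45).astype(np.uint8)
cv2.imwrite("pics/w1z.png",z)
g=im.min(2)[165:190,298:323]>130
ys,xs=np.nonzero(g);u,v=xs.mean()+298,ys.mean()+165
print(u,v,onz(m,u,v,76))
E
```

```text
309.75836431226764 176.36802973977694 [ 440.9472811  -146.17738524   76.        ]
```

View pics/w1z.png

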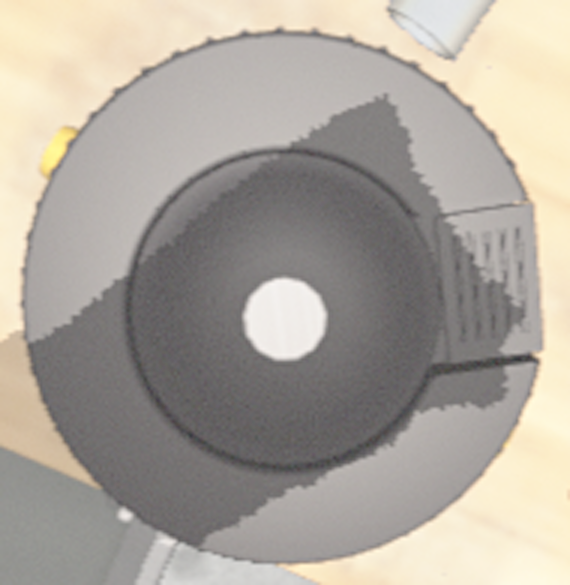

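```bash
python3 - <<'E'
from h import *
import pickle
m=pickle.load(open("w1.pkl","rb"))
C=np.array([440.7,-146.7])
for z,pts in((74,[(438,215),(530,201),(432,376),(538,359),(24,300),(285,30),(285,562),(537,359)]),(64,[(533,280),(440,290),(530,205),(540,350)])):
  for a,b in pts:
    P=onz(m,a/3+215-.33,b/3+70-.33,z)[:2]; d=P-C; print(z,(a,b),P.round(1),np.hypot(*d).round(1),np.degrees(np.arctan2(d[1],d[0])).round(1))
E
```

```text
74 (438, 215) [ 489.6 -175.5] 56.8 -30.5
74 (530, 201) [ 505.1 -199.3] 83.2 -39.2
74 (432, 376) [ 444.4 -196.7] 50.1 -85.8
74 (538, 359) [ 463.5 -225. ] 81.6 -73.7
74 (24, 300) [411.8 -68.9] 83.0 110.4
74 (285, 30) [ 517.1 -111. ] 84.4 25.0
74 (285, 562) [ 366.4 -180.3] 81.6 -155.6
74 (537, 359) [ 463.4 -224.7] 81.3 -73.8
64 (533, 280) [ 484.8 -213.9] 80.4 -56.8
64 (440, 290) [ 469.3 -188.2] 50.4 -55.4
64 (530, 205) [ 504.8 -201.9] 84.5 -40.7
64 (540, 350) [ 465.9 -227. ] 84.1 -72.6
```

Notch direction is about −56.5° from a lid centre of (441,−147). Rim radii come out at 81–84 mm, and the notch angle of 34.5° fits a 50 mm gap. Next I move the closed fingertip to above the plate at radius 70 mm, with tool x along the radius.

Emit:
apply_moves --commands '[0,0.012,-0.008,0.02,0,0,0,0,0.018,-0.013,0.035,0,0,0,0,0.018,-0.013,0.035,0,0,0,0,0.0188,-0.0118,0.035,0,0,0,0,0,0,0.025,0,0,-4.5,0,0,0,0.021,0,0,-4.0,0,0,0,0,0,0,0,0,0,0,0,0,0,0]'

```text
t: 2.4
tool_pos: [479.2, -205.8, 100.2]
orientation: [[0.548, -0.837, -0.001], [-0.837, -0.548, 0.0], [-0.001, 0.001, -1.0]]
contact_force: [-0.2, -0.3, -0.3]
finger_gap: -0.1
```

```bash
python3 - <<'E'
from h import *
import pickle
s=env.read_state();m=cams.camera_model("wrist");im=cams.camera("wrist")
pickle.dump(m,open("w2.pkl","wb"));
cv2.imwrite("pics/w2.png",im)
a=cams.camera("scene")[150:290,270:440];b=cams.camera("side")[190:330,200:370]
o=np.hstack([cv2.resize(q,(400,330),interpolation=3) for q in(a,b)])
cv2.imwrite("pics/z2.png",o)
print(s['t'],s['joint_positions'].round(1),s['tool_pos'],s['orientation'].round(3).tolist(),s['contact_force'],s['finger_gap'])
E
```

```text
2.4 [-30.3  11.6 -23.9  54.5  -0.  116.4] [ 479.22900185 -205.83676288  100.24187989] [[0.548, -0.837, -0.001], [-0.837, -0.548, 0.0], [-0.001, 0.001, -1.0]] [-0.20868385 -0.29611813 -0.31097949] -0.09245009886950906
```

View pics/w2.png

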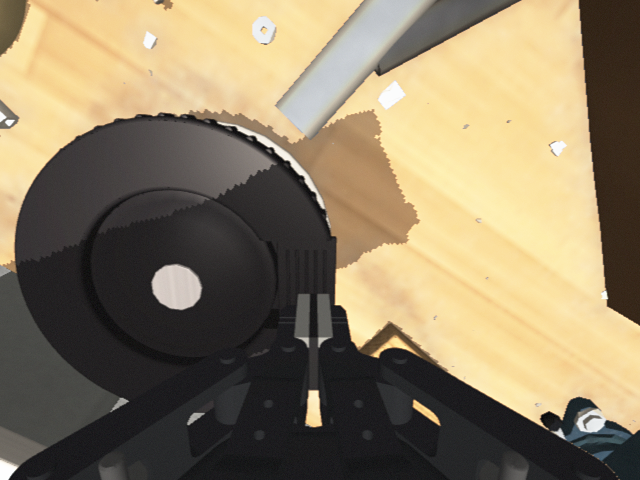

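View pics/z2.png

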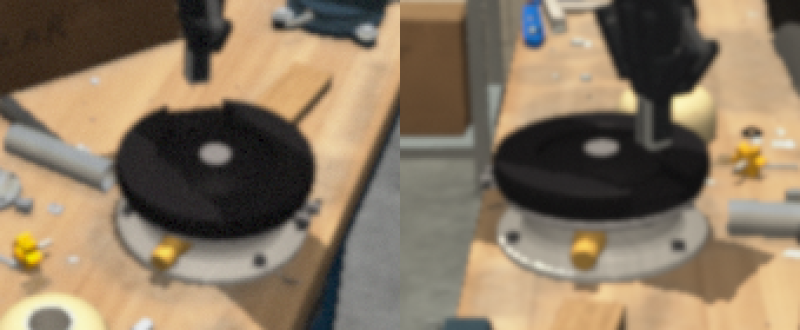

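Aligned over the notch. Descend to just above the plate, then press down in small steps.

Emit:
apply_moves --commands '[0,0,0,0.012,0,0,0,0,0,0,0.012,0,0,0,0,0,0,0.008,0,0,0,0,0,0,0,0,0,0,0,0,0,0,0,0,0]'

```text
t: 3.05
tool_pos: [479.3, -204.5, 67.7]
orientation: [[0.551, -0.835, -0.001], [-0.835, -0.551, 0.001], [-0.001, 0.001, -1.0]]
contact_force: [0.5, 0.3, 0.8]
finger_gap: 0.0
```

Emit:
apply_moves --commands '[0,0,0,0.002,0,0,0,0,0,0,0.002,0,0,0,0,0,0,0,0,0,0]'

```text
t: 3.35
tool_pos: [479.7, -204.8, 64.3]
orientation: [[0.551, -0.835, 0.0], [-0.835, -0.551, 0.0], [0.0, -0.0, -1.0]]
contact_force: [0.4, 0.2, -0.3]
finger_gap: -0.2
```

Emit:
apply_moves --commands '[0,0,0,0.002,0,0,0,0,0,0,0.002,0,0,0,0,0,0,0,0,0,0]'

```text
t: 3.65
tool_pos: [479.9, -204.9, 60.6]
orientation: [[0.551, -0.835, 0.0], [-0.835, -0.551, -0.0], [0.0, -0.0, -1.0]]
contact_force: [0.2, 0.3, 4.4]
finger_gap: 0.5
```

Emit:
apply_moves --commands '[0,0,0,0.0015,0,0,0,0,0,0,0.001,0,0,0,0,0,0,0,0,0,0,0,0,0,0,0,0,0]'

```text
t: 4.05
tool_pos: [479.9, -204.9, 58.0]
orientation: [[0.551, -0.835, 0.0], [-0.835, -0.551, -0.0], [0.0, -0.0, -1.0]]
contact_force: [-0.1, 0.8, 4.9]
finger_gap: 0.2
```

Force is 4.9 N at 6 mm down, which matches the spring. I'll press slightly further, then approach the +angle wall (tool −y).

Emit:
apply_moves --commands '[0,0,0,0.0008,0,0,0,0,0,-0.003,0,0,0,0,0,0,-0.004,0,0,0,0,0,0,-0.003,0,0,0,0,0,0,0,0,0,0,0]'

```text
t: 4.55
tool_pos: [487.9, -199.3, 57.1]
orientation: [[0.551, -0.835, -0.001], [-0.835, -0.551, -0.0], [-0.0, 0.001, -1.0]]
contact_force: [-1.9, -0.6, 5.2]
finger_gap: -0.0
```

Emit:
apply_moves --commands '[0,0,-0.002,0,0,0,0,0,0,-0.002,0,0,0,0,0,0,0,0,0,0,0]'

```text
t: 4.85
tool_pos: [490.8, -197.1, 57.0]
orientation: [[0.551, -0.835, -0.001], [-0.835, -0.551, -0.0], [-0.0, 0.001, -1.0]]
contact_force: [-2.8, 0.6, 6.6]
finger_gap: -0.2
```

Now sweep the arc about the lid axis, 2° per row, turning the tool with the lid.

Emit:
apply_moves --commands '[0,-0.00053,-0.00241,0,0,0,-2,0,-0.00053,-0.00241,0,0,0,-2,0,-0.00053,-0.00241,0,0,0,-2,0,-0.00053,-0.00241,0,0,0,-2,0,-0.00053,-0.00241,0,0,0,-2,0,-0.00053,-0.00241,0,0,0,-2,0,0,0,0,0,0,0]'

```text
t: 5.55
tool_pos: [500.2, -185.6, 57.0]
orientation: [[0.713, -0.702, -0.001], [-0.702, -0.713, -0.0], [-0.001, 0.001, -1.0]]
contact_force: [-2.5, 0.6, 5.6]
finger_gap: -0.1
```

```bash
python3 - <<'E'
from h import *
s=env.read_state()
P=s['tool_pos'][:2]-np.array([441,-147]);x=s['orientation'][:,0]
print(P,np.hypot(*P),np.degrees(np.arctan2(P[1],P[0])),np.degrees(np.arctan2(x[1],x[0])),s['contact_force'],s['ft_torque'])
cv2.imwrite("pics/w3.png",cams.camera("wrist"))
E
```

```text
[ 59.2317217  -38.59704117] 70.69744296571558 -33.08938686333262 -44.549099745163545 [-2.53324063  0.64723467  5.55295806] [0.13147857 0.44638265 0.01182384]
```

View pics/w3.png

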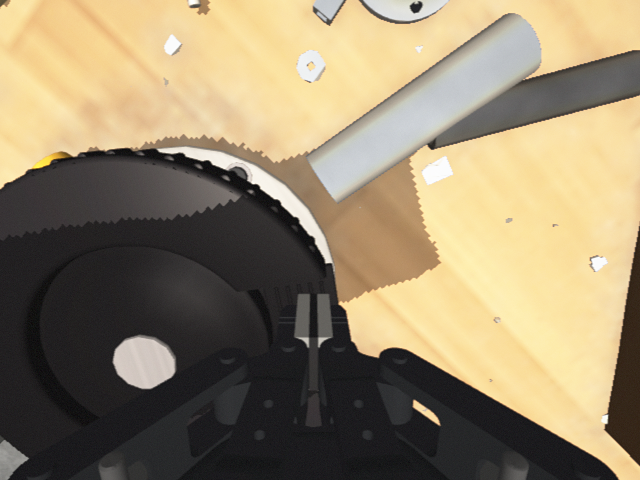

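No large force. Continue, then look for the stop.

Emit:
apply_moves --commands '[0,-0.00053,-0.00241,0,0,0,-2,0,-0.00053,-0.00241,0,0,0,-2,0,-0.00053,-0.00241,0,0,0,-2,0,-0.00053,-0.00241,0,0,0,-2,0,-0.00053,-0.00241,0,0,0,-2,0,-0.00053,-0.00241,0,0,0,-2,0,0,0,0,0,0,0]'

```text
t: 6.3
tool_pos: [507.4, -173.4, 57.3]
orientation: [[0.843, -0.538, -0.001], [-0.538, -0.843, -0.002], [0.001, 0.002, -1.0]]
contact_force: [-2.8, -1.5, 4.8]
finger_gap: 0.0
```

Emit:
apply_moves --commands '[0,-0.00053,-0.00241,0,0,0,-2,0,-0.00053,-0.00241,0,0,0,-2,0,0,0,0,0,0,0]'

```text
t: 6.6
tool_pos: [509.6, -169.2, 57.5]
orientation: [[0.878, -0.478, 0.001], [-0.478, -0.878, -0.004], [0.002, 0.003, -1.0]]
contact_force: [-1.8, -1.9, 4.8]
finger_gap: 0.1
```

```bash
python3 - <<'E'
from h import *
s=env.read_state()
P=s['tool_pos'][:2]-np.array([441,-147]);x=s['orientation'][:,0]
print(P,np.hypot(*P),np.degrees(np.arctan2(P[1],P[0])),np.degrees(np.arctan2(x[1],x[0])),s['contact_force'],s['ft_torque'])
cv2.imwrite("pics/w4.png",cams.camera("wrist"))
a=cams.camera("scene")[150:290,270:440];b=cams.camera("side")[190:330,200:370]
o=np.hstack([cv2.resize(q,(400,330),interpolation=3) for q in(a,b)])
cv2.imwrite("pics/z4.png",(255*(o/255.)**.5).astype(np.uint8))
E
```

```text
[ 68.61555693 -22.23980683] 72.12976958641472 -17.95864652406125 -28.57884956658944 [-1.7787417  -1.89831828  4.81866991] [-0.57518268  0.26730812  0.0325209 ]
```

View pics/w4.png

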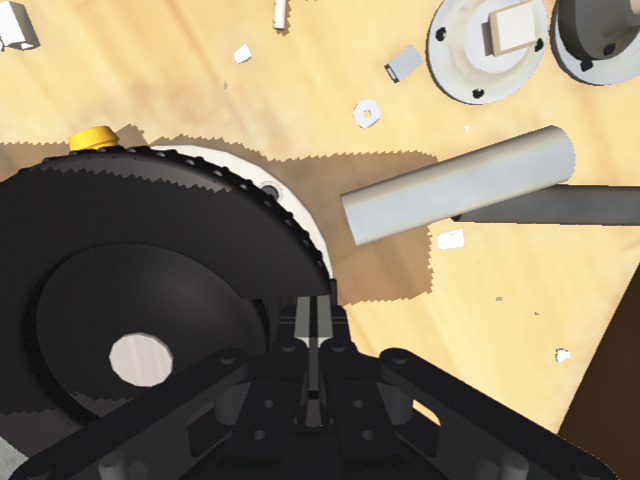

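View pics/z4.png

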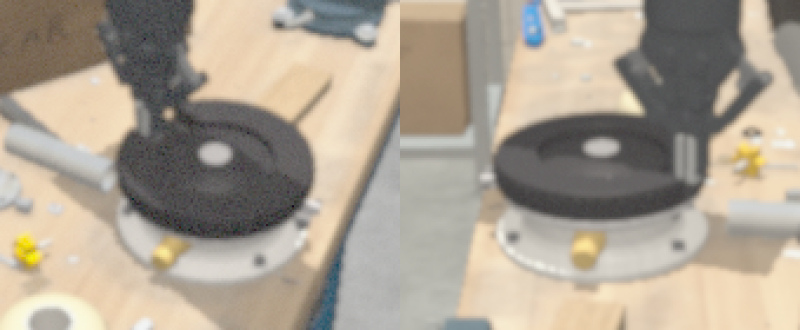

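The wall is now at the fingertip, around row 297; in the earlier view there was still a gap. The lid has therefore turned less than the tool. I'll keep pushing until the stop is felt, and also correct the height and radius.

Emit:
apply_moves --commands '[0,-0.0012,-0.00241,0.0003,0,0,-2,0,-0.0012,-0.00241,0.0003,0,0,-2,0,0,0,0,0,0,0]'

```text
t: 7.05
tool_pos: [510.5, -164.3, 57.3]
orientation: [[0.909, -0.416, 0.002], [-0.416, -0.909, -0.004], [0.004, 0.003, -1.0]]
contact_force: [-0.0, -2.8, 5.6]
finger_gap: 0.2
```

Emit:
apply_moves --commands '[0,-0.0005,-0.00241,0,0,0,-2,0,-0.0005,-0.00241,0,0,0,-2,0,0,0,0,0,0,0]'

```text
t: 7.35
tool_pos: [511.1, -164.2, 57.5]
orientation: [[0.935, -0.354, 0.0], [-0.354, -0.935, -0.016], [0.006, 0.015, -1.0]]
contact_force: [-4.3, -14.2, 2.6]
finger_gap: 0.1
```

```bash
cat > st.py <<'E'
from h import *
import sys
s=env.read_state()
P=s['tool_pos'][:2]-np.array([441,-147]);x=s['orientation'][:,0]
print(s['t'],s['tool_pos'].round(1),np.hypot(*P),np.degrees(np.arctan2(P[1],P[0])),np.degrees(np.arctan2(x[1],x[0])),s['contact_force'],s['orientation'].T@s['contact_force'])
cv2.imwrite(f"pics/{sys.argv[1]}.png",cams.camera("wrist"))
E
python3 st.py w5
```

```text
7.35 [ 511.1 -164.2   57.5] 72.20395558922674 -13.767560237163337 -20.736739540167186 [ -4.26774789 -14.21514065   2.5803983 ] [ 1.05645389 14.84124493 -2.35875078]
```

View pics/w5.png

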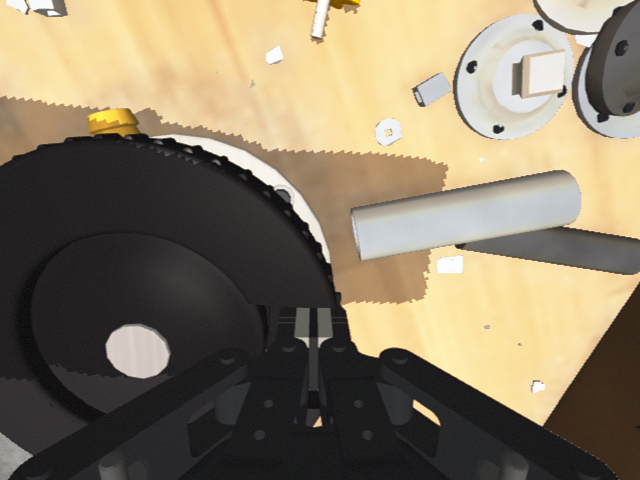

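A hard stop of 15 N tangentially; the geometry also gives a 14 mm offset plus 11 mm half-width from θ≈−25°, which is the open stop. Relax most of the push and lift straight up.

Emit:
apply_moves --commands '[0,0,0.0015,0,0,0,0,0,0,0.001,0,0,0,0,0,0,0,0,0,0,0]'

```text
t: 7.7
tool_pos: [511.1, -164.3, 57.4]
orientation: [[0.935, -0.354, 0.003], [-0.354, -0.935, -0.009], [0.006, 0.008, -1.0]]
contact_force: [-0.8, -8.9, 3.6]
finger_gap: 0.0
```

Emit:
apply_moves --commands '[0,0,0,-0.003,0,0,0,0,0,0,-0.004,0,0,0,0,0,0,-0.004,0,0,0,0,0,0.001,-0.004,0,0,0,0,0,0.002,-0.006,0,0,0,0,0,0.002,-0.01,0,0,0,0,0,0,-0.02,0,0,0,0,0,0,-0.02,0,0,0]'

```text
t: 8.5
tool_pos: [507.7, -164.4, 128.4]
orientation: [[0.936, -0.351, 0.0], [-0.351, -0.936, 0.001], [0.0, -0.001, -1.0]]
contact_force: [0.2, 0.0, 0.8]
finger_gap: -0.1
```

Emit:
apply_moves --commands '[0,0,0.02,-0.04,0,0,0,0,-0.02,0.03,-0.03,0,0,0,0,-0.03,0.03,-0.03,0,0,0,0,-0.03,0.02,-0.03,0,0,0,0,0,0,0,0,0,0,0,0,0,0,0,0,0]'

```text
t: 9.1
tool_pos: [399.5, -230.1, 258.0]
orientation: [[0.936, -0.353, 0.004], [-0.353, -0.936, -0.002], [0.004, 0.0, -1.0]]
contact_force: [0.7, 0.2, -0.5]
finger_gap: 0.2
```

```bash
python3 - <<'E'
import pickle
from h import *
pickle.dump(cams.camera_model("wrist"),open("w6.pkl","wb"))
E
python3 st.py w6
```

```text
9.1 [ 399.5 -230.1  258. ] 92.8683110647257 -116.56382410159081 -20.65553670533644 [ 0.72788552  0.15465248 -0.48506558] [ 0.62449964 -0.4016585   0.48753872]
```

View pics/w6.png

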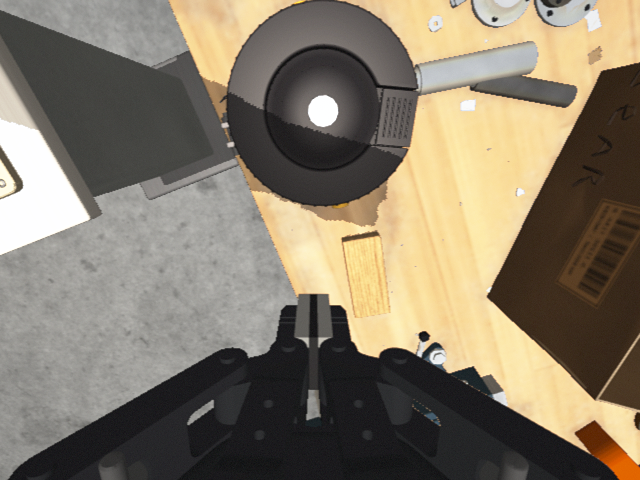

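```bash
python3 - <<'E'
from h import *
im=cv2.imread("pics/w6.png")[70:170,350:430]
z=cv2.resize(im,None,fx=6,fy=6,interpolation=2);cv2.imwrite("pics/w6z.png",(255*(z/255.)**.45).astype(np.uint8))
E
```

```text
(no output)
```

View pics/w6z.png

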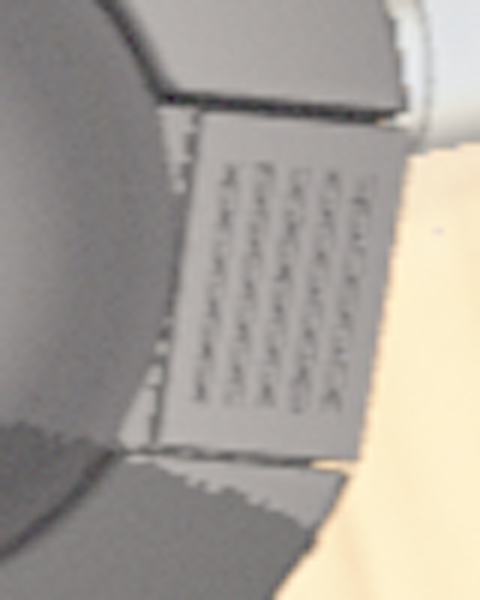

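```bash
python3 - <<'E'
from h import *
import pickle
m=pickle.load(open("w6.pkl","rb"));C=np.array([441,-147])
for a,b in [(405,110),(160,97),(345,475),(125,455)]:
    d=onz(m,a/6+350-.4,b/6+70-.4,74)[:2]-C
    r=np.hypot(*d);t=np.degrees(np.arctan2(d[1],d[0]));print(r,t)
E
```

```text
82.22796713807162 -7.109931988292343
49.7266718118232 4.28223189354171
81.5457076733936 -42.86961601238896
50.884053928746994 -53.9307502276686
```

The notch now points to −25°, so it has turned 31.5° = 0.55 rad. The hand is clear at z = 258 mm. One quick comparison of the loose items, then hand in.

```bash
python3 - <<'E'
from h import *
im=cams.camera("scene");o=cv2.imread("pics/scene0.png")
def c(i,box,f):
    x0,y0,x1,y1=box;h=cv2.cvtColor(i[y0:y1,x0:x1],cv2.COLOR_BGR2HSV);ys,xs=np.nonzero(f(h));return xs.mean()+x0,ys.mean()+y0,len(xs)
for b,f in(((265,242,300,272),lambda h:(h[...,1]>170)&(h[...,0]>20)),((255,270,330,328),lambda h:(h[...,2]>190)&(h[...,0]>18)&(h[...,1]<110))):
    print(c(o,b,f),c(im,b,f))
w=cv2.imread("pics/w6.png");import pickle
m=pickle.load(open("w6.pkl","rb"));m1=pickle.load(open("w1.pkl","rb"))
print("block corners now/before",[onz(m,*p,19)[:2].round(0) for p in((343,238),(378,233),(389,312))],[onz(m1,*p,19)[:2].round(0) for p in((406,236),(428,207),(494,254))])
env.close_job()
E
```

```text
(np.float64(281.3131313131313), np.float64(255.68686868686868), 99) (np.float64(281.3636363636364), np.float64(255.68686868686868), 99)
(np.float64(291.5535143769968), np.float64(293.3985623003195), 1252) (np.float64(291.53936087295403), np.float64(293.526890101325), 1283)
block corners now/before [array([ 418., -279.]), array([ 457., -287.]), array([ 440., -387.])] [array([ 419., -279.]), array([ 459., -285.]), array([ 443., -385.])]
the job is handed in; nothing more can be done
```

The lid is turned to its open stop, my hand is clear, and I've handed the job in after about 9 s of the 51 s allowed. I never measured the catch springing back up and locking.

- **Finding the notch:** I saw it in the wrist camera, pointing about −56.5° from a lid centre of (441, −147) mm, so I did not feel along the rim for it.
- **Pressing the catch:** With the fingers shut, I pressed it down about 7 mm while the lid was still shut. The force rose to about 5 N, as the spring should give.
- **Turning the lid:** I pushed the notch wall anticlockwise until I met a hard stop at 15 N, then eased off and lifted straight up. The wall was met later than I had planned, so the sweep went about 4° further than planned.
- **Last checks:**
  - The notch now points about −25°, a turn of about 31.5°, which is the 0.55 rad of the open stop.
  - The contact force on the arm is close to zero.
  - The knob and tape have not visibly moved, and the block's corners agree within about 4 mm, which is measuring error.
- **Catch:** The plate sits flat in the notch in the picture and nothing is pressing on it.

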